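# Pack the algae magnet in the flip-top canister

### The job

Lift the green algae magnet out of the grey stock tray under the bamboo shelf, set it down in the open blue canister so that it lies flat on its black pad without being dropped, then flip the canister's lid fully shut and let go. Keep the robot from pushing against the bamboo stand, and leave all the other goods where they are.

Things in the scene. Friction and masses are not known exactly. Their poses are not given: they have to be found in the camera images.
- magnet: Green algae magnet, about 220 g: block 100 (x) x 56 (y) x 30 mm with a black pad underneath and, centred on top, an upright handle block 80 (x) x 26 (y) mm from 30 to 63 mm above the underside. Origin: centre of the underside, z up. Starts upright on the tray floor, x within 0.45 rad of the stand's x, at the left, middle or right of the tray.
- stand: Fixed stand; origin at tray centre, table level, x away from robot. Grey tray 220 (x) x 360 (y) mm outside, 5 mm walls and floor; walls 40 mm high at -x, 50 at the ends, 70 at +x. Above its rear half a bamboo plank, 420 mm along y, z 220 to 238, x +10 to +160 mm, on posts at x 35 and 145, y +-195. The magnet lies partly under the plank: lean the tool back towards the robot.
- canister: Fixed blue flip-top plastic canister, 150 x 150 mm outside, 90 mm high, walls and floor 5 mm. Origin: centre of its underside, z up. The lid's hinge lies along its -y rim.
- canister_floor (a point): Centre of the canister's inner floor, 5 mm above the table.
- lid_hinge (a point): Middle of the hinge line, on the canister's -y rim, 90 mm above its underside; the axis is the canister's x. Does not move with the lid.
- lid_edge (a point): Middle of the lid's free edge, 154 mm from the hinge line, half way through the 8 mm thickness of the lid. The lid is 154 mm wide, with a white thumb tab 12 mm beyond the free edge.
- lid (a joint): Lid angle in rad: 0 fully shut, 1.57 upright, at most 1.9. The hinge is stiff and stays where it is left (about 1 to 1.5 N at the free edge moves it). Opens by turning about the canister's +x.
- airstone: Round black airstone, 66 mm across, 20 mm high with a small nipple to 30 mm, lying in the tray. Origin: centre of underside. Leave it.
- ring: White feeding ring, 68 mm across outside, 50 mm inside, 14 mm high, lying in the tray. Origin: centre of underside. Leave it.
- cave: Brown ceramic cave, 70 x 100 x 72 mm, on the plank. Origin: centre of underside. Leave it.
- tin: Round aluminium tin with a snug lid, 75 mm across, 62 mm high, on the plank. Origin: centre of underside. Leave it.
- jar: Yellow food jar with red cap, 80 mm across, 100 mm high, on the table. Origin: centre of underside. Leave it.
Not all that is in view belongs to the job. Several things have the shape of the canister; the one meant has the colours described above.

How it is judged:
By the outcome, as a careful person would: the job done as asked, in the order asked, and still so for the second after the job is handed in, with the robot touching nothing.
It also fails if it takes over 72 s, if anything falls off the work surface, if the arm or the gripper's body presses on something with over 40 N, if the wrist force passes 120 N, or if a joint passes its speed limit or range.

### The arm

A 7-joint arm with a two-finger parallel gripper is mounted at the origin on the work surface. World frame = base frame: x ahead of the robot, y to its left, z up, the work surface at z = 0. Lengths are in m, angles in rad, forces in N, time in s.
With the tool pointing down it reaches from about 0.425 to 0.8 m from the base axis. Payload 8.3 kg.
Tool frame: the origin (TCP) lies at the very end of the fingers, on their centre line; the grasp point (between the pads) lies behind it (tcp_to_grasp is the z of the grasp point in the tool frame, in m); z points along the fingers, y is the line along which they close (so a half turn about z gives the same grasp; the last joint's range is limited). The gripper opens to 85 mm and grips with 20 to 120 N. Pads are 22 mm wide; open, the fingers measure 114 mm over their backs; the gripper's body (76 mm by 85 mm) begins 54 mm behind the grasp point. The pads swing forward as they close: fully open they stand 13 mm farther back than shut.
Start: joints at [-1.233, 0.383, 0.016, 1.37, -0.006, 1.388, -0.046], TCP at [0.244, 0.575, 0.231] pointing down, gripper open.
Joint ranges: [-2.95, 2.95], [-0.25, 2.06], [-1.52, 1.56], [0.18, 2.33], [-1.44, 4.58], [0.02, 2.06], [-3.01, 3.01]. Speed limits (rad/s): [2.39, 2.39, 3.01, 3.01, 3.14, 3.14, 3.14].

### API

Orientations are given as [roll, pitch, yaw] about the fixed x, y, z axes, in that order (R = Rz(yaw) Ry(pitch) Rx(roll)).
In Python, from bench import get_state, read_camera, camera_params, job_done, tcp_to_grasp gives the robot as it stands.
- The arm moves only by the tool send_rows, never from a script. Its argument "moves" is a list that holds one entry, the list of rows, each a list of 5 numbers: the opening, from 0 (shut) to 1 (fully open), then the shift along the tool's x, y, z in m, then the turn about the tool's z in degrees. A call has 1 to 12 rows; each row is the pose to reach, as a shift and turn from the pose commanded when the call began, along the tool's axes at that moment; what a row does not reach only later rows make up. A row lasts 1/10 s, in which the tool goes at most 50 mm and 8.59 degrees, less where a joint would pass 70% of its speed; a pose out of reach is approached as far as the arm can. A call with a gripper value outside its range is refused whole. The fingers move at their own pace and stop on an object; the grip force is fixed at half the most. Time passes only in rows, so rows that repeat a pose let the fingers close. It gives the time, the measured TCP pose, the force, the opening and the grip force at its end, in the units of the state.
- get_state(): the state, without advancing time (a new reading comes with each control period).
- read_camera(name): name is "scene" or "top" or "wrist"; returns (picture, depth): 400x640x3 uint8, red, green, blue; 400x640 float32, m along the optical axis (not along the pixel's ray), 0 where there is no reading.
- camera_params(name): a dict with "K" (3x3 intrinsics, pixels), "camera_from_world" (4x4, takes a point from world to camera coordinates); the wrist camera has in their place "T_tool_cam" (4x4, takes a point from camera to tool coordinates, whose origin is the TCP and whose axes are the flange's). Camera axes: x right, y down, z forward; pixel columns grow to the right and rows downward; lengths in m; the calibration is good to about 2 mm. A picture is of the moment at which its call begins: read the wrist's pose just before it. camera_params takes no time and is no camera call.
- job_done(): hands the job in; it is judged then, once.
The state is a dict: "time": time; "joint_pos": joint angles; "dq": joint speeds; "tau": joint torques, N m; "ee_pos": TCP position; "orientation": TCP orientation; "force": force on the tool from outside, world axes, zero at the start; "torque": the same for the moment, N m; "finger_gap": opening from 0.0 (shut) to 1.0 (fully open); "grasp_force": force on a finger pad.
Only numpy, scipy, OpenCV 4.12 (cv2) and the standard library are available. Lean on these libraries where they do the work, as an engineer would, in place of code of your own. Each camera call takes 0.05 s, during which the arm holds its last target. There are 200 camera calls.

## Working session

There is one attempt and no reset: what is moved stays moved. The work goes in short steps, Python scripts to look and compute and a tool call to move; the robot and the scene stay as the last step left them, time stands still between calls to the robot, and variables do not carry over. Pictures are saved under pics/ and viewed, at most 10 in all, crops included, and the job is handed in when it is done.

Besides the shell and the picture viewer there is one more tool, called by a JSON object that holds its "method" and its "body". send_rows: Moves the arm, as the interface text tells. Its arguments: {"type":"object","properties":{"moves":{"type":"array","items":{"type":"array","items":{"type":"array","items":{"type":"number"}}}}},"required":["moves"]}

```bash
ls; mkdir -p pics; cat > h.py <<'E'
import numpy as np, cv2
from bench import *
from scipy.spatial.transform import Rotation as R
def T_tool():
    s=get_state(); T=np.eye(4); T[:3,:3]=R.from_euler('xyz',s['orientation']).as_matrix(); T[:3,3]=s['ee_pos']; return T
def look(n):
    T=T_tool(); im,d=read_camera(n); p=camera_params(n); K=np.array(p['K'])
    W=T@np.array(p['T_tool_cam']) if n=='wrist' else np.linalg.inv(np.array(p['camera_from_world']))
    return im,d,K,W
def pts(d,K,W):
    v,u=np.mgrid[:d.shape[0],:d.shape[1]]
    c=np.stack([(u-K[0,2])/K[0,0]*d,(v-K[1,2])/K[1,1]*d,d,np.ones_like(d)],-1)
    return (c@W.T)[...,:3]
def plane(u,v,K,W,z):
    r=W[:3,:3]@np.array([(u-K[0,2])/K[0,0],(v-K[1,2])/K[1,1],1]); o=W[:3,3]
    return o+r*(z-o[2])/r[2]
def save(n,im): cv2.imwrite('pics/'+n,im[...,::-1])
E
python3 - <<'E'
from h import *
s=get_state();print({k:np.round(v,3).tolist() for k,v in s.items()},tcp_to_grasp)
for n in('scene','top'):
    im,d,K,W=look(n);save(n+'1.png',im);np.savez(n+'1.npz',im=im,d=d,K=K,W=W);print(n,np.round(W,3).tolist(),np.round(K,1).tolist())
E
```

```text
pics
{'time': 0.0, 'joint_pos': [-1.233, 0.384, 0.016, 1.371, -0.006, 1.388, -0.046], 'dq': [-0.002, -0.0, -0.001, 0.002, 0.0, 0.001, 0.001], 'tau': [-0.0, -62.759, 0.844, -37.183, 0.016, 0.014, 0.0], 'ee_pos': [0.244, 0.575, 0.23], 'orientation': [-3.14, 0.0, 2.741], 'force': [0.292, -0.718, -0.377], 'torque': [0.009, 0.002, -0.039], 'grasp_force': 0.0, 'finger_gap': 1.0} -0.0187
scene [[-0.939, -0.319, 0.132, 0.29], [-0.345, 0.867, -0.358, 0.621], [-0.0, -0.382, -0.924, 1.814], [0.0, 0.0, 0.0, 1.0]] [[505.0, 0.0, 324.2], [0.0, 505.0, 199.0], [0.0, 0.0, 1.0]]
top [[0.014, -0.99, 0.142, 0.35], [-1.0, -0.015, -0.013, -0.006], [0.015, -0.142, -0.99, 1.357], [0.0, 0.0, 0.0, 1.0]] [[422.9, 0.0, 323.7], [0.0, 422.9, 197.8], [0.0, 0.0, 1.0]]
```

View pics/scene1.png

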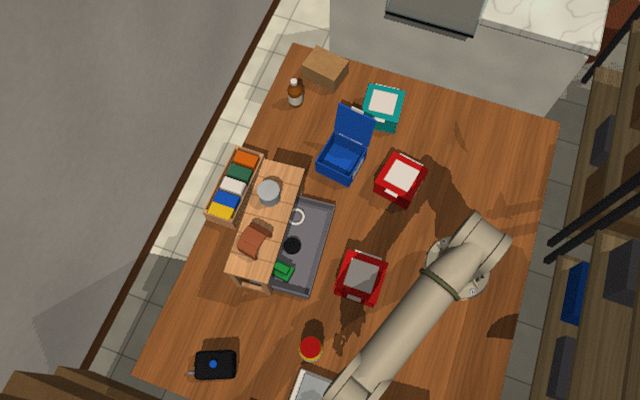

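View pics/top1.png

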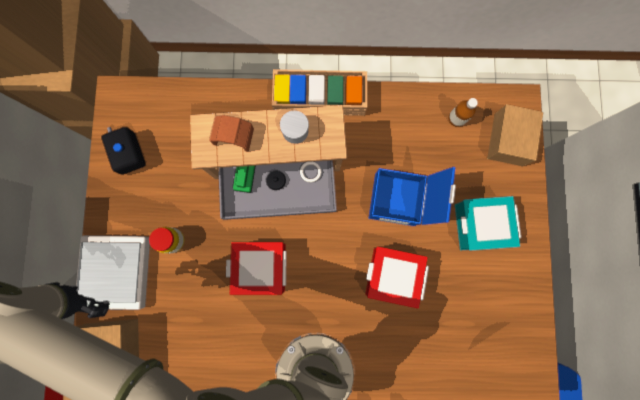

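The scene view shows the magnet at (283,270) beside the plank, and the blue canister at (343,155) with its lid open to the upper right. In the top view the magnet is at (243,178), the canister at (398,196) and the lid at (438,196). Red and teal look-alikes are to be avoided.

```bash
python3 - <<'E'
from h import *
for n,gr,br in(('top',(215,255,155,200),(365,460,160,230)),('scene',(260,305,250,290),(305,385,95,195))):
    z=np.load(n+'1.npz');im,d,K,W=[z[k] for k in('im','d','K','W')];P=pts(d,K,W)
    hsv=cv2.cvtColor(im,cv2.COLOR_RGB2HSV)
    def m(h0,h1,b,s=100):
        k=(hsv[...,0]>h0)&(hsv[...,0]<h1)&(hsv[...,1]>s)&(d>0); q=np.zeros_like(k);q[b[2]:b[3],b[0]:b[1]]=1;return k&q
    g=P[m(45,80,gr)]
    print(n,'green z',np.percentile(g[:,2],[1,10,50,90,99]).round(4))
    for lo,hi in((.06,.08),(.028,.042)):
        q=g[(g[:,2]>lo)&(g[:,2]<hi)]
        if len(q)>5: r=cv2.minAreaRect((q[:,:2]*1000).astype(np.float32)); print(lo,len(q),r,q.min(0).round(3),q.max(0).round(3))
    b=P[m(100,125,br)]
    print('blue z',np.percentile(b[:,2],[1,10,50,90,99]).round(4))
    q=b[(abs(b[:,2]-.09)<.006)]; print('rim',len(q),cv2.minAreaRect((q[:,:2]*1000).astype(np.float32)),q.min(0).round(3),q.max(0).round(3))
    q=b[(b[:,2]<.012)]; print('floor',len(q),np.median(q,0).round(4),cv2.minAreaRect((q[:,:2]*1000).astype(np.float32)))
    q=b[b[:,2]>.105]; c=q.mean(0);U,S,V=np.linalg.svd(q-c);print('lid',len(q),c.round(3),V[2].round(3),q.min(0).round(3),q.max(0).round(3))
    top=q[q[:,2]>np.percentile(q[:,2],95)];print(top.mean(0).round(3))
    # tray: grey
    k=(hsv[...,1]<60)&(d>0)&(hsv[...,2]>40)
    t=P[k]; t=t[(t[:,2]>.03)&(t[:,2]<.08)&(t[:,0]>.4)&(t[:,0]<.75)&(t[:,1]>-.15)&(t[:,1]<.4)]
    print('tray walls',len(t),cv2.minAreaRect((t[:,:2]*1000).astype(np.float32)))
    f=P[k];f=f[(abs(f[:,2]-.005)<.004)&(f[:,0]>.4)&(f[:,0]<.75)&(f[:,1]>-.15)&(f[:,1]<.4)]
    print('floor',len(f),np.median(f[:,2]),cv2.minAreaRect((f[:,:2]*1000).astype(np.float32)))
    pl=P[(abs(P[...,2]-.238)<.006)&(P[...,0]>.5)&(d>0)]
    print('plank',len(pl),cv2.minAreaRect((pl[:,:2]*1000).astype(np.float32)))
E
```

```text
top green z [0.0106 0.0286 0.0372 0.0683 0.0727]
0.06 168 ((601.8273315429688, 234.7300262451172), (26.266244888305664, 63.15676498413086), 83.29072570800781) [0.569 0.22  0.06 ] [0.632 0.25  0.074]
0.028 220 ((601.35302734375, 235.00408935546875), (55.19656753540039, 82.37548065185547), 83.16800689697266) [0.558 0.204 0.028] [0.64  0.266 0.04 ]
blue z [-2.000e-04  3.600e-03  5.390e-02  2.097e-01  2.410e-01]
rim 347 ((543.7833862304688, -251.989501953125), (152.95993041992188, 149.35430908203125), 81.50584411621094) [ 0.46  -0.337  0.084] [ 0.627 -0.168  0.096]
floor 1624 [ 0.5488 -0.2576  0.0054] ((549.8677978515625, -317.7811279296875), (152.9893798828125, 268.6861877441406), 1.8624060153961182)
lid 1271 [ 0.527 -0.344  0.181] [0.145 0.966 0.215] [ 0.452 -0.372  0.105] [ 0.604 -0.317  0.245]
[ 0.527 -0.359  0.242]
tray walls 441 ((565.4342041015625, 125.72393798828125), (160.19676208496094, 360.0167541503906), 4.741514205932617)
floor 3627 0.004773072528530209 ((570.8001708984375, 122.87788391113281), (169.26698303222656, 358.79559326171875), 4.94782018661499)
plank 6433 ((662.2702
[... 555 characters left out ...]
56, 149.1490478515625), 82.04347229003906) [ 0.457 -0.444  0.084] [ 0.622 -0.158  0.096]
floor 794 [ 0.5461 -0.2656  0.0031] ((556.2335205078125, -341.82843017578125), (362.5614318847656, 163.91673278808594), 89.0246353149414)
lid 1011 [ 0.525 -0.339  0.176] [0.148 0.965 0.215] [ 0.448 -0.369  0.105] [ 0.603 -0.309  0.244]
[ 0.528 -0.353  0.239]
tray walls 342 ((587.896484375, 130.62249755859375), (218.13592529296875, 369.2448425292969), 4.203818321228027)
floor 1713 0.0045776628991867074 ((564.46728515625, 114.09672546386719), (148.95367431640625, 366.7594299316406), 4.958470344543457)
plank 4344 ((969.4267578125, -10.0692138671875), (1152.56494140625, 934.4933471679688), 89.91323852539062)
```

```bash
python3 - <<'E'
from h import *
p=camera_params('wrist');print(np.round(p['T_tool_cam'],3).tolist(),np.round(p['K'],1).tolist())
T=T_tool();Ti=np.linalg.inv(T)
for n in('top','scene'):
    z=np.load(n+'1.npz');d=z['d'];P=pts(d,z['K'],z['W'])[d>0]
    q=P@Ti[:3,:3].T+Ti[:3,3]; 
    for a in np.arange(0,.36,.02):
        s=q[(-q[:,2]>=a)&(-q[:,2]<a+.02)&(np.hypot(q[:,0],q[:,1])<.15)]
        if len(s): print(n,round(a,2),len(s),'x',s[:,0].min().round(3),s[:,0].max().round(3),'y',s[:,1].min().round(3),s[:,1].max().round(3))
im,d,K,W=look('wrist');save('w1.png',im)
E
```

```text
[[0.0, -0.944, -0.329, 0.085], [1.0, 0.0, 0.0, -0.001], [0.0, -0.329, 0.944, -0.142], [0.0, 0.0, 0.0, 1.0]] [[305.1, 0.0, 313.4], [0.0, 305.1, 201.2], [0.0, 0.0, 1.0]]
top 0.0 12 x -0.015 -0.005 y -0.051 0.047
top 0.02 29 x -0.015 -0.007 y -0.058 0.049
top 0.04 14 x -0.016 -0.01 y -0.074 -0.044
top 0.06 133 x -0.021 0.015 y -0.076 0.071
top 0.08 127 x -0.023 0.014 y -0.074 0.068
top 0.1 196 x -0.024 0.01 y -0.071 0.068
top 0.12 98 x -0.041 0.02 y -0.062 0.006
top 0.14 172 x -0.041 0.025 y -0.04 0.015
top 0.16 149 x -0.041 0.02 y -0.04 0.005
top 0.18 124 x -0.047 0.009 y -0.044 0.013
top 0.2 225 x -0.046 0.005 y -0.045 0.026
top 0.22 181 x -0.045 -0.002 y -0.042 0.016
top 0.24 165 x -0.044 -0.011 y -0.042 0.016
top 0.26 94 x -0.045 -0.032 y -0.029 0.018
top 0.28 29 x -0.044 -0.04 y -0.019 0.008
top 0.3 9 x -0.054 -0.05 y -0.035 -0.007
top 0.32 134 x -0.056 -0.051 y -0.074 0.022
top 0.34 211 x -0.057 -0.048 y -0.089 0.012
scene 0.3 12 x -0.027 -0.024 y -0.028 0.031
scene 0.34 1 x -0.026 -0.026 y 0.006 0.006
```

View pics/w1.png

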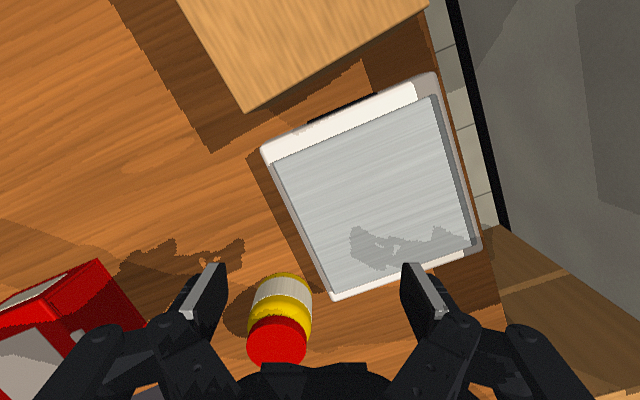

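The wrist view shows the grey box at (370,190), the jar at (278,325), and the camera on the tool's +x side. The rows cannot tilt the tool directly, so I will check how the arm behaves at its reach limit. A straight rise in free air is safe for this.

{"method": "send_rows", "body": {"moves": [[[1, 0, 0, -0.05, 0], [1, 0, 0, -0.1, 0], [1, 0, 0, -0.15, 0], [1, 0, 0, -0.2, 0], [1, 0, 0, -0.25, 0], [1, 0, 0, -0.3, 0], [1, 0, 0, -0.35, 0], [1, 0, 0, -0.4, 0], [1, 0, 0, -0.45, 0], [1, 0, 0, -0.5, 0], [1, 0, 0, -0.55, 0], [1, 0, 0, -0.55, 0]]]}}

```text
time: 1.35
ee_pos: [0.2223, 0.5252, 0.5621]
orientation: [3.081, -0.001, 2.741]
force: [-0.1, -0.0, -0.1]
finger_gap: 1.002
grasp_force: 0.0
```

```bash
python3 -c "
from h import *
s=get_state();print({k:np.round(s[k],3).tolist() for k in('time','joint_pos','ee_pos','orientation')})"
```

```text
{'time': 1.35, 'joint_pos': [-1.409, 0.348, 0.343, 0.693, -0.137, 2.055, 0.014], 'ee_pos': [0.222, 0.525, 0.562], 'orientation': [3.081, -0.001, 2.741]}
```

{"method": "send_rows", "body": {"moves": [[[1, 0, 0, 0.05, 0], [1, 0, 0, 0.1, 0], [1, 0, 0, 0.15, 0], [1, 0, 0, 0.15, 0], [1, 0, 0, 0.15, 0]]]}}

```text
time: 1.85
ee_pos: [0.2257, 0.5345, 0.4136]
orientation: [3.08, -0.001, 2.741]
force: [0.4, 0.9, 1.6]
finger_gap: 0.997
grasp_force: 0.0
```

```bash
python3 -c "
from h import *
s=get_state();print({k:np.round(s[k],3).tolist() for k in('time','joint_pos','ee_pos','orientation')})"
```

```text
{'time': 1.85, 'joint_pos': [-1.474, 0.227, 0.322, 1.19, -0.073, 1.674, -0.001], 'ee_pos': [0.226, 0.534, 0.414], 'orientation': [3.08, -0.001, 2.741]}
```

The limit pose is kept as the new commanded pose, tilt included. Pushing against the upper limit therefore leans the tool back, and I will do it at an azimuth that lines the lean up with the handle.

```bash
cat >> h.py <<'E'
def go(x,y,z):
    T=T_tool(); print('tool shift',(T[:3,:3].T@(np.array([x,y,z])-T[:3,3])).round(4))
def st():
    s=get_state();T=T_tool();z=T[:3,2]; a=T[:3,0]
    print({k:np.round(s[k],3).tolist() for k in('time','joint_pos','ee_pos','finger_gap','force')},'tilt',np.hypot(*z[:2]).round(3),'dir',np.degrees(np.arctan2(z[1],z[0])).round(1),'toolx az',np.degrees(np.arctan2(a[1],a[0])).round(1),'y',T[:3,1].round(3))
E
python3 -c "
from h import *
st();go(.51,-.19,.45)"
```

```text
{'time': 1.85, 'joint_pos': [-1.474, 0.227, 0.322, 1.19, -0.073, 1.674, -0.001], 'ee_pos': [0.226, 0.534, 0.414], 'finger_gap': 0.997, 'force': [0.379, 0.889, 1.571]} tilt 0.061 dir 68.1 toolx az 157.1 y [0.389 0.919 0.061]
tool shift [-0.544  -0.5532 -0.0711]
```

{"method": "send_rows", "body": {"moves": [[[1, -0.034, -0.034, -0.005, -1], [1, -0.068, -0.069, -0.01, -3], [1, -0.102, -0.104, -0.015, -5], [1, -0.136, -0.138, -0.02, -7], [1, -0.17, -0.173, -0.025, -9], [1, -0.204, -0.207, -0.03, -11], [1, -0.238, -0.242, -0.035, -12], [1, -0.272, -0.277, -0.04, -13], [1, -0.306, -0.311, -0.045, -14], [1, -0.34, -0.346, -0.05, -15], [1, -0.374, -0.38, -0.055, -16], [1, -0.408, -0.415, -0.06, -16]]]}}

```text
time: 3.05
ee_pos: [0.4411, -0.0128, 0.4528]
orientation: [3.076, 0.027, 3.018]
force: [2.0, 0.8, -0.2]
finger_gap: 1.001
grasp_force: 0.0
```

```bash
python3 -c "
from h import *
st();go(.51,-.19,.5)"
```

```text
{'time': 3.05, 'joint_pos': [-1.083, -0.159, 0.943, 1.419, 0.074, 1.773, 1.32], 'ee_pos': [0.441, -0.013, 0.453], 'finger_gap': 1.001, 'force': [2.04, 0.777, -0.15]} tilt 0.071 dir 60.8 toolx az 172.9 y [0.122 0.99  0.065]
tool shift [-0.0915 -0.164  -0.0557]
```

{"method": "send_rows", "body": {"moves": [[[1, -0.025, -0.04, -0.015, 0], [1, -0.05, -0.08, -0.03, 0], [1, -0.07, -0.12, -0.045, 0], [1, -0.09, -0.164, -0.06, 0], [1, -0.09, -0.164, -0.1, 0], [1, -0.09, -0.164, -0.15, 0], [1, -0.09, -0.164, -0.2, 0], [1, -0.09, -0.164, -0.25, 0], [1, -0.09, -0.164, -0.3, 0], [1, -0.09, -0.164, -0.35, 0], [1, -0.09, -0.164, -0.4, 0], [1, -0.09, -0.164, -0.4, 0]]]}}

```text
time: 4.25
ee_pos: [0.4881, -0.1818, 0.5819]
orientation: [3.094, 0.084, 3.016]
force: [0.1, 0.5, 0.3]
finger_gap: 0.998
grasp_force: 0.0
```

```bash
python3 -c "
from h import *
st()"
```

```text
{'time': 4.25, 'joint_pos': [0.286, 0.228, 0.081, 0.787, -0.095, 2.056, 1.764], 'ee_pos': [0.488, -0.182, 0.582], 'finger_gap': 0.998, 'force': [0.128, 0.474, 0.296]} tilt 0.096 dir 22.2 toolx az 172.8 y [0.121 0.992 0.047]
```

{"method": "send_rows", "body": {"moves": [[[1, 0, 0, -0.3, 0], [1, 0, 0, -0.3, 0], [1, 0, 0, -0.3, 0], [1, 0, 0, -0.3, 0]]]}}

```text
time: 4.65
ee_pos: [0.4594, -0.1732, 0.6063]
orientation: [3.103, 0.125, 3.015]
force: [-0.3, 0.3, 0.0]
finger_gap: 0.995
grasp_force: 0.0
```

```bash
python3 -c "
from h import *
st()"
```

```text
{'time': 4.65, 'joint_pos': [0.27, 0.151, 0.098, 0.822, -0.093, 2.056, 1.764], 'ee_pos': [0.459, -0.173, 0.606], 'finger_gap': 0.995, 'force': [-0.251, 0.258, 0.022]} tilt 0.131 dir 10.0 toolx az 172.7 y [0.122 0.992 0.039]
```

{"method": "send_rows", "body": {"moves": [[[1, 0, 0.02, -0.4, 0], [1, 0, 0.02, -0.4, 0], [1, 0, 0.02, -0.4, 0], [1, 0, 0.02, -0.4, 0], [1, 0, 0.02, -0.4, 0]]]}}

```text
time: 5.15
ee_pos: [0.4282, -0.1549, 0.6356]
orientation: [3.112, 0.183, 3.012]
force: [-0.0, -1.1, -0.1]
finger_gap: 1.001
grasp_force: 0.0
```

{"method": "send_rows", "body": {"moves": [[[1, 0, 0, -0.4, 0], [1, 0, 0, -0.4, 0], [1, 0, 0, -0.4, 0], [1, 0, 0, -0.4, 0], [1, 0, 0, -0.4, 0]]]}}

```text
time: 5.65
ee_pos: [0.3968, -0.1474, 0.6629]
orientation: [3.123, 0.244, 3.011]
force: [0.3, 0.3, -1.5]
finger_gap: 1.0
grasp_force: 0.0
```

```bash
python3 -c "
from h import *
st()"
```

```text
{'time': 5.65, 'joint_pos': [0.332, -0.016, 0.006, 0.866, -0.077, 2.055, 1.737], 'ee_pos': [0.397, -0.147, 0.663], 'finger_gap': 1.0, 'force': [0.281, 0.349, -1.541]} tilt 0.242 dir -3.0 toolx az 172.5 y [0.126 0.992 0.019]
```

{"method": "send_rows", "body": {"moves": [[[1, 0, 0.0, -0.4, 0], [1, 0, 0, -0.4, 0], [1, 0, 0.0, -0.4, 0], [1, 0, 0.0, -0.4, 0], [1, 0, 0, -0.4, 0]]]}}

```text
time: 6.15
ee_pos: [0.3676, -0.1402, 0.6851]
orientation: [3.132, 0.299, 3.009]
force: [-0.1, -0.2, -0.7]
finger_gap: 0.999
grasp_force: 0.0
```

```bash
python3 -c "
from h import *
st();go(.47,.2,.42)"
```

```text
{'time': 6.15, 'joint_pos': [0.392, -0.083, -0.034, 0.879, -0.089, 2.054, 1.745], 'ee_pos': [0.368, -0.14, 0.685], 'finger_gap': 0.999, 'force': [-0.074, -0.183, -0.67]} tilt 0.294 dir -5.6 toolx az 172.4 y [0.129 0.992 0.009]
tool shift [0.0239 0.3481 0.2735]
```

```bash
python3 -c "
from h import *
go(.50,.235,.24)"
```

```text
tool shift [0.0528 0.3849 0.4533]
```

{"method": "send_rows", "body": {"moves": [[[1, 0.005, 0.033, 0.037, 0], [1, 0.009, 0.065, 0.075, 0], [1, 0.013, 0.097, 0.113, 0], [1, 0.018, 0.129, 0.151, 0], [1, 0.022, 0.161, 0.189, 0], [1, 0.027, 0.193, 0.227, 0], [1, 0.031, 0.225, 0.265, 0], [1, 0.035, 0.257, 0.303, 0], [1, 0.04, 0.289, 0.34, 0], [1, 0.044, 0.321, 0.378, 0], [1, 0.049, 0.353, 0.416, 0], [1, 0.053, 0.385, 0.453, 0]]]}}

```text
time: 7.35
ee_pos: [0.4988, 0.234, 0.241]
orientation: [3.132, 0.298, 3.011]
force: [1.7, -0.9, 1.1]
finger_gap: 0.997
grasp_force: 0.0
```

```bash
python3 - <<'E'
from h import *
st()
im,d,K,W=look('wrist');save('w2.png',im);np.savez('w2.npz',im=im,d=d,K=K,W=W)
P=pts(d,K,W);hsv=cv2.cvtColor(im,cv2.COLOR_RGB2HSV)
g=P[(hsv[...,0]>45)&(hsv[...,0]<80)&(hsv[...,1]>100)&(d>0)&(P[...,0]<.75)&(P[...,2]<.1)]
print(np.percentile(g[:,2],[1,10,50,90,99]).round(4))
for lo,hi in((.062,.075),(.03,.04)):
    q=g[(g[:,2]>lo)&(g[:,2]<hi)];print(len(q),np.median(q[:,2]).round(4),cv2.minAreaRect((q[:,:2]*1000).astype(np.float32)))
b=P[(P[...,2]>.2)&(P[...,2]<.225)&(d>0)&(P[...,0]<.75)&(P[...,0]>.56)]
if len(b):print('plank front',len(b),[(round(y,2),b[abs(b[:,1]-y)<.01][:,0].min().round(3) if (abs(b[:,1]-y)<.01).any() else None) for y in np.arange(.12,.36,.04)])
E
```

```text
{'time': 7.35, 'joint_pos': [-0.082, 0.068, -0.563, 1.78, 0.266, 1.094, 0.703], 'ee_pos': [0.499, 0.234, 0.241], 'finger_gap': 0.997, 'force': [1.669, -0.92, 1.11]} tilt 0.294 dir -5.7 toolx az 172.5 y [0.128 0.992 0.009]
[0.0152 0.0305 0.0356 0.0683 0.0691]
1147 0.0679 ((642.770263671875, 408.7568054199219), (382.8556823730469, 80.21891784667969), 78.32799530029297)
1540 0.0347 ((624.4692993164062, 386.82562255859375), (357.4945373535156, 97.32221984863281), 83.12036895751953)
plank front 1604 [(np.float64(0.12), None), (np.float64(0.16), np.float64(0.6)), (np.float64(0.2), np.float64(0.596)), (np.float64(0.24), np.float64(0.592)), (np.float64(0.28), np.float64(0.589)), (np.float64(0.32), None)]
```

View pics/w2.png

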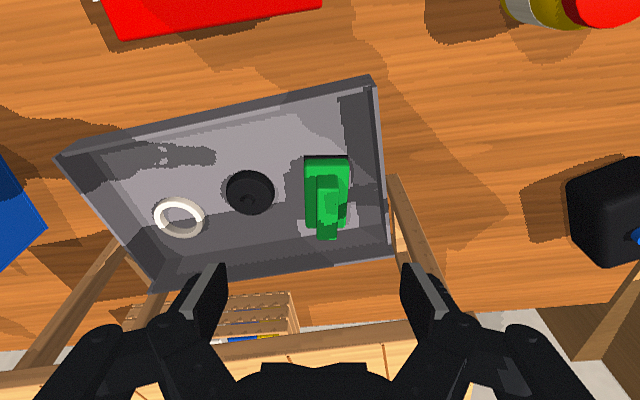

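The wrist view shows the whole magnet at (327,200), with the airstone at (250,192), the ring at (179,217), and the plank along the bottom edge. The magnet heights of 68 and 35 mm match the text. Next I filter out the stray green pixels.

```bash
python3 - <<'E'
from h import *
z=np.load('w2.npz');im,d,K,W=[z[k] for k in('im','d','K','W')]
P=pts(d,K,W);hsv=cv2.cvtColor(im,cv2.COLOR_RGB2HSV)
k=(hsv[...,0]>45)&(hsv[...,0]<80)&(hsv[...,1]>100)&(d>0)
q=np.zeros_like(k);q[140:250,290:360]=1;k&=q
g=P[k]
for lo,hi in((.064,.075),(.03,.04)):
    q=g[(g[:,2]>lo)&(g[:,2]<hi)];r=cv2.minAreaRect((q[:,:2]*1000).astype(np.float32));print(len(q),np.median(q[:,2]).round(4),r,cv2.boxPoints(r).round(1).tolist())
E
```

```text
1121 0.0679 ((607.07470703125, 236.84552001953125), (25.978620529174805, 79.0403060913086), 83.22151947021484) [[566.2999877929688, 228.60000610351562], [644.7999877929688, 219.3000030517578], [647.9000244140625, 245.10000610351562], [569.4000244140625, 254.39999389648438]]
1538 0.0347 ((606.2327270507812, 236.88259887695312), (55.545082092285156, 97.30799102783203), 82.7002944946289) [[554.4000244140625, 215.5], [651.0, 203.1999969482422], [658.0, 258.20001220703125], [561.5, 270.6000061035156]]
```

```bash
python3 -c "
from h import *
go(.542,.244,.186);go(.586,.2395,.043)"
```

```text
tool shift [-0.0292  0.0114  0.0578]
tool shift [-0.0308  0.0114  0.2075]
```

{"method": "send_rows", "body": {"moves": [[[0.7, -0.015, 0.006, 0.02, 0], [0.7, -0.03, 0.0114, 0.05, 0], [0.7, -0.031, 0.0114, 0.085, 0], [0.7, -0.031, 0.0114, 0.12, 0], [0.7, -0.031, 0.0114, 0.145, 0], [0.7, -0.031, 0.0114, 0.165, 0], [0.7, -0.031, 0.0114, 0.18, 0], [0.7, -0.031, 0.0114, 0.19, 0], [0.7, -0.031, 0.0114, 0.198, 0], [0.7, -0.031, 0.0114, 0.204, 0], [0.7, -0.031, 0.0114, 0.2075, 0], [0.7, -0.031, 0.0114, 0.2075, 0]]]}}

```text
time: 8.6
ee_pos: [0.591, 0.2341, 0.0541]
orientation: [3.132, 0.299, 3.01]
force: [0.4, -0.4, -0.5]
finger_gap: 0.696
grasp_force: 0.0
```

```bash
python3 - <<'E'
from h import *
st()
im,d,K,W=look('wrist');save('w3.png',im)
E
```

```text
{'time': 8.6, 'joint_pos': [-0.147, 0.433, -0.465, 1.805, 0.542, 0.772, 0.528], 'ee_pos': [0.591, 0.234, 0.054], 'finger_gap': 0.696, 'force': [0.377, -0.418, -0.494]} tilt 0.295 dir -5.6 toolx az 172.4 y [0.129 0.992 0.009]
```

View pics/w3.png

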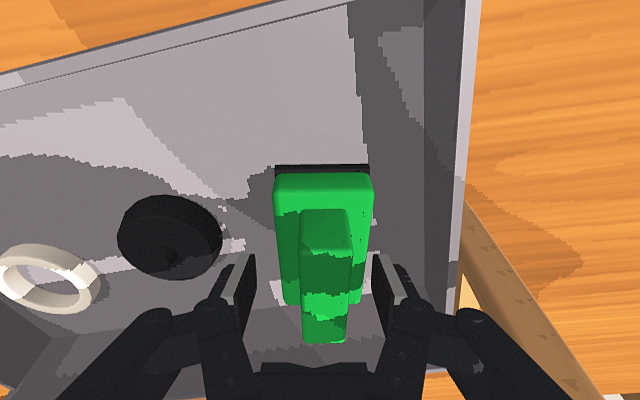

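The wrist view shows the handle at (325,280) between the fingers (inner faces at about 248 and 378), a few mm off-centre. The arm stopped about 11 mm short, so I correct that.

```bash
python3 -c "
from h import *
go(.586,.2395,.043)"
```

```text
tool shift [0.0088 0.0044 0.0094]
```

{"method": "send_rows", "body": {"moves": [[[0.7, 0.005, 0.003, 0.003, 0], [0.7, 0.009, 0.0045, 0.006, 0], [0.7, 0.009, 0.0045, 0.0095, 0], [0.7, 0.009, 0.0045, 0.0095, 0], [0.7, 0.009, 0.0045, 0.0095, 0]]]}}

```text
time: 9.15
ee_pos: [0.5857, 0.2393, 0.0423]
orientation: [3.132, 0.299, 3.01]
force: [0.8, -0.6, -1.2]
finger_gap: 0.695
grasp_force: 0.0
```

```bash
python3 -c "
from h import *
st();go(.586,.2395,.043)"
```

```text
{'time': 9.15, 'joint_pos': [-0.166, 0.445, -0.457, 1.819, 0.561, 0.753, 0.496], 'ee_pos': [0.586, 0.239, 0.042], 'finger_gap': 0.695, 'force': [0.83, -0.639, -1.162]} tilt 0.294 dir -5.7 toolx az 172.4 y [0.129 0.992 0.009]
tool shift [-0.0004  0.0002 -0.0006]
```

{"method": "send_rows", "body": {"moves": [[[0, 0, 0, -0.001, 0], [0, 0, 0, -0.001, 0], [0, 0, 0, -0.001, 0], [0, 0, 0, -0.001, 0], [0, 0, 0, -0.001, 0], [0, 0, 0, -0.001, 0], [0, 0, 0, -0.001, 0], [0, 0, 0, -0.001, 0]]]}}

```text
time: 9.95
ee_pos: [0.5857, 0.2397, 0.0439]
orientation: [3.131, 0.3, 3.01]
force: [-0.8, 0.2, 4.9]
finger_gap: 0.29
grasp_force: 59.9
```

```bash
python3 -c "
from h import *
st();print(get_state()['grasp_force']);go(.575,.2395,.117);go(.43,.2395,.127)"
```

```text
{'time': 9.95, 'joint_pos': [-0.165, 0.442, -0.459, 1.818, 0.56, 0.755, 0.497], 'ee_pos': [0.586, 0.24, 0.044], 'finger_gap': 0.29, 'force': [-0.811, 0.17, 4.938]} tilt 0.295 dir -5.5 toolx az 172.4 y [0.128 0.992 0.01 ]
59.92029011249542
tool shift [-0.0115 -0.0009 -0.073 ]
tool shift [ 0.1229 -0.0194 -0.1252]
```

{"method": "send_rows", "body": {"moves": [[[0, 0, 0, -0.008, 0], [0, 0, 0, -0.02, 0], [0, 0, 0, -0.035, 0], [0, 0, 0, -0.055, 0], [0, 0, 0, -0.073, 0], [0, 0.02, -0.003, -0.08, 0], [0, 0.045, -0.007, -0.088, 0], [0, 0.07, -0.011, -0.097, 0], [0, 0.095, -0.015, -0.106, 0], [0, 0.115, -0.019, -0.115, 0], [0, 0.123, -0.019, -0.125, 0], [0, 0.123, -0.019, -0.125, 0]]]}}

```text
time: 11.15
ee_pos: [0.4296, 0.2408, 0.1286]
orientation: [3.131, 0.302, 3.011]
force: [0.5, -0.7, -2.8]
finger_gap: 0.295
grasp_force: 59.3
```

```bash
python3 - <<'E'
from h import *
st();print(get_state()['grasp_force'])
im,d,K,W=look('wrist');P=pts(d,K,W);hsv=cv2.cvtColor(im,cv2.COLOR_RGB2HSV)
k=((hsv[...,0]>45)&(hsv[...,0]<80)&(hsv[...,1]>100)&(d>0)&(d<.3)).astype(np.uint8)
n,l,s,c=cv2.connectedComponentsWithStats(k);i=1+s[1:,4].argmax();print(s[i]);g=P[l==i]
T=T_tool()
for lo,hi in ((0,0.03),(0.03,.08)):
  pass
zz=g[:,2];print(np.percentile(zz,[1,5,50,95,99]).round(4))
# block top plane: fit by height cluster
lowq=g[zz<zz.max()-.018]; 
A=np.c_[lowq[:,:2],np.ones(len(lowq))]
top=g[zz>zz.max()-.012];
for q in(top,lowq):
    A=np.c_[q[:,:2]-q[:,:2].mean(0),np.ones(len(q))];print(len(q),np.linalg.lstsq(A,q[:,2],rcond=None)[0].round(4),cv2.minAreaRect((q[:,:2]*1000).astype(np.float32)))
go(.44,.1,.27)
cv2.imwrite('pics/w4.png',im[...,::-1])
E
```

```text
{'time': 11.15, 'joint_pos': [-0.151, 0.054, -0.596, 2.06, 0.337, 0.859, 0.5], 'ee_pos': [0.43, 0.241, 0.129], 'finger_gap': 0.295, 'force': [0.497, -0.665, -2.834]} tilt 0.297 dir -5.3 toolx az 172.5 y [0.127 0.992 0.011]
59.34482932090759
[  261   191   106   175 11980]
[0.0992 0.105  0.1331 0.1533 0.1536]
5 [-0.4552  0.0752  0.1954] ((398.12701416015625, 242.97666931152344), (10.500191688537598, 1.9790096282958984), 88.34092712402344)
11975 [ 0.5278 -0.0764  0.1333] ((449.35870361328125, 246.0433807373047), (100.5636215209961, 67.41368865966797), 0.26973047852516174)
tool shift [-0.0686 -0.1365 -0.1287]
```

View pics/w4.png

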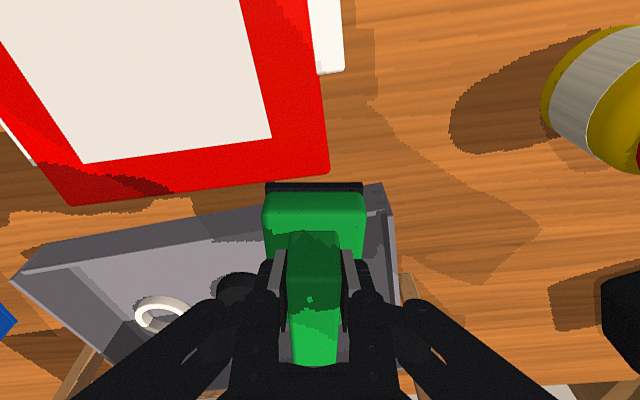

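The wrist view shows the magnet held at (315,270) and clear of the tray. The red look-alike is at upper left. Next I check that it is level.

```bash
python3 - <<'E'
from h import *
im,d,K,W=look('wrist');P=pts(d,K,W);hsv=cv2.cvtColor(im,cv2.COLOR_RGB2HSV)
k=((hsv[...,0]>45)&(hsv[...,0]<80)&(hsv[...,1]>100)&(d>0)&(d<.3));g=P[k]
for c in(.153,.120):
    q=g[abs(g[:,2]-c)<.004]
    m=q.mean(0);co=np.linalg.lstsq(np.c_[q[:,:2]-m[:2],np.ones(len(q))],q[:,2],rcond=None)[0]
    print(len(q),m.round(4),co.round(3),cv2.minAreaRect((q[:,:2]*1000).astype(np.float32)))
st()
# canister: fit rim / interior from top and lid normals
for n in('top','scene'):
    z=np.load(n+'1.npz');im,d,K,W=[z[k] for k in('im','d','K','W')];P=pts(d,K,W);hsv=cv2.cvtColor(im,cv2.COLOR_RGB2HSV)
    k=(hsv[...,0]>100)&(hsv[...,0]<125)&(hsv[...,1]>100)&(d>0)&(P[...,1]<-.1)&(P[...,1]>-.45)&(P[...,0]>.4)&(P[...,0]<.7)
    b=P[k]; a=np.radians(-8.5);Rm=np.array([[np.cos(a),np.sin(a)],[-np.sin(a),np.cos(a)]])
    L=(b[:,:2])@Rm.T
    r=abs(b[:,2]-.09)<.005; X=L[r];Y=X[:,1]
    print(n,'rim local x',np.percentile(X[:,0],[1,99]).round(4),'y',np.percentile(Y,[1,99]).round(4))
    f=abs(b[:,2]-.005)<.003; X=L[f];print('floor',np.percentile(X,[2,98],axis=0).round(4).tolist())
E
```

```text
4584 [0.4436 0.2376 0.1523] [0.012 0.012 0.152] ((451.3452453613281, 236.60836791992188), (26.091535568237305, 79.0451889038086), 82.64376831054688)
3332 [0.4144 0.242  0.1191] [0.023 0.008 0.119] ((450.6171569824219, 237.49029541015625), (54.811119079589844, 96.58744049072266), 83.12439727783203)
{'time': 11.25, 'joint_pos': [-0.151, 0.058, -0.594, 2.059, 0.339, 0.858, 0.5], 'ee_pos': [0.431, 0.24, 0.128], 'finger_gap': 0.293, 'force': [0.449, -0.607, -2.199]} tilt 0.297 dir -5.5 toolx az 172.4 y [0.129 0.992 0.011]
top rim local x [0.5006 0.649 ] y [-0.2448 -0.0926]
floor [[0.5185, -0.2363], [0.6446, -0.1105]]
scene rim local x [0.4949 0.6436] y [-0.247  -0.0852]
floor [[0.5162, -0.2358], [0.6398, -0.0898]]
```

```bash
python3 -c "
from h import *
go(.49,.05,.27);go(.48,-.23,.27)"
```

```text
tool shift [-0.122  -0.1793 -0.1131]
tool shift [-0.1479 -0.4582 -0.1082]
```

{"method": "send_rows", "body": {"moves": [[[0, -0.015, -0.01, -0.03, 0], [0, -0.04, -0.03, -0.06, 0], [0, -0.07, -0.065, -0.09, 0], [0, -0.1, -0.105, -0.11, 0], [0, -0.115, -0.15, -0.113, 0], [0, -0.125, -0.2, -0.113, 0], [0, -0.13, -0.25, -0.112, 0], [0, -0.135, -0.3, -0.111, 0], [0, -0.14, -0.35, -0.11, 0], [0, -0.143, -0.395, -0.109, 0], [0, -0.147, -0.435, -0.108, 0], [0, -0.148, -0.458, -0.108, 0]]]}}

```text
time: 12.45
ee_pos: [0.4784, -0.2358, 0.2686]
orientation: [3.134, 0.298, 3.004]
force: [-0.1, 0.5, -3.3]
finger_gap: 0.288
grasp_force: 60.0
```

```bash
python3 - <<'E'
from h import *
st();print(get_state()['grasp_force'])
im,d,K,W=look('wrist');cv2.imwrite('pics/w5.png',im[...,::-1]);np.savez('w5.npz',im=im,d=d,K=K,W=W)
P=pts(d,K,W);hsv=cv2.cvtColor(im,cv2.COLOR_RGB2HSV)
k=(hsv[...,0]>100)&(hsv[...,0]<125)&(hsv[...,1]>100)&(d>0)&(P[...,1]<-.1)&(P[...,1]>-.45)&(P[...,0]>.4)&(P[...,0]<.7)
b=P[k]; a=np.radians(-8.5);Rm=np.array([[np.cos(a),np.sin(a)],[-np.sin(a),np.cos(a)]])
L=b[:,:2]@Rm.T
r=abs(b[:,2]-.09)<.004; X=L[r];print('rim',len(X),np.percentile(X,[1,99],axis=0).round(4).tolist())
print(cv2.minAreaRect((b[r][:,:2]*1000).astype(np.float32)))
f=abs(b[:,2]-.005)<.004;X=L[f];print('floor',len(X),np.percentile(X,[1,99],axis=0).round(4).tolist(),np.median(b[f][:,2]))
E
```

```text
{'time': 12.45, 'joint_pos': [0.331, -0.043, 0.132, 1.821, -0.109, 1.086, 1.936], 'ee_pos': [0.478, -0.236, 0.269], 'finger_gap': 0.288, 'force': [-0.08, 0.464, -3.279]} tilt 0.294 dir -6.3 toolx az 172.1 y [0.135 0.991 0.008]
60.03518521785736
rim 1856 [[0.4983, -0.2425], [0.6451, -0.0921]]
((532.0755004882812, -307.440185546875), (267.824951171875, 150.6788330078125), 81.76329803466797)
floor 6208 [[0.4986, -0.2361], [0.6253, -0.097]] 0.00496405659060023
```

View pics/w5.png

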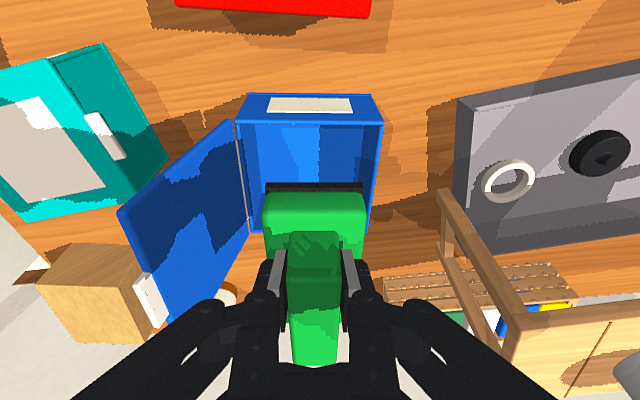

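The wrist view shows the open blue canister at (310,165), its lid at (190,220), the tab at (150,300) and the magnet still held. The canister centre comes out near (0.542, -0.250).

```bash
python3 -c "
from h import *
go(.525,-.247,.2);go(.525,-.247,.12);go(.525,-.247,.052)"
```

```text
tool shift [-0.0258 -0.0022  0.0796]
tool shift [-0.0023 -0.0028  0.1561]
tool shift [ 0.0176 -0.0032  0.2211]
```

{"method": "send_rows", "body": {"moves": [[[0, -0.015, -0.001, 0.02, 0], [0, -0.026, -0.002, 0.05, 0], [0, -0.026, -0.002, 0.08, 0], [0, -0.017, -0.002, 0.108, 0], [0, -0.009, -0.003, 0.134, 0], [0, -0.002, -0.003, 0.156, 0], [0, 0.004, -0.003, 0.177, 0], [0, 0.01, -0.003, 0.197, 0], [0, 0.015, -0.003, 0.212, 0], [0, 0.0176, -0.003, 0.221, 0], [0, 0.0176, -0.003, 0.221, 0], [0, 0.0176, -0.003, 0.221, 0]]]}}

```text
time: 13.7
ee_pos: [0.5277, -0.2376, 0.0529]
orientation: [3.132, 0.299, 3.01]
force: [0.2, -0.8, -2.0]
finger_gap: 0.295
grasp_force: 60.1
```

```bash
python3 - <<'E'
from h import *
st();go(.525,-.247,.044)
im,d,K,W=look('wrist');P=pts(d,K,W);hsv=cv2.cvtColor(im,cv2.COLOR_RGB2HSV)
k=((hsv[...,0]>45)&(hsv[...,0]<80)&(hsv[...,1]>100)&(d>0)&(d<.25));g=P[k];z0=get_state()['ee_pos'][2]
for c in(z0+.024,z0-.009):
    q=g[abs(g[:,2]-c)<.006]
    m=q.mean(0);co=np.linalg.lstsq(np.c_[q[:,:2]-m[:2],np.ones(len(q))],q[:,2],rcond=None)[0]
    print(len(q),m.round(4),co.round(3),cv2.minAreaRect((q[:,:2]*1000).astype(np.float32)))
E
```

```text
{'time': 13.7, 'joint_pos': [0.341, 0.273, 0.097, 1.993, -0.216, 0.604, 2.033], 'ee_pos': [0.528, -0.238, 0.053], 'finger_gap': 0.295, 'force': [0.162, -0.776, -1.965]} tilt 0.295 dir -5.7 toolx az 172.4 y [0.129 0.992 0.009]
tool shift [ 0.004  -0.0098  0.008 ]
4800 [ 0.5393 -0.2401  0.0767] [0.019 0.007 0.077] ((548.3070678710938, -241.27801513671875), (25.891958236694336, 78.70610046386719), 83.36485290527344)
903 [ 0.5239 -0.2382  0.0443] [-0.034  0.013  0.044] ((552.832275390625, -241.84991455078125), (55.56203842163086, 86.87965393066406), 81.72303009033203)
```

{"method": "send_rows", "body": {"moves": [[[0, 0.001, 0, 0.003, 0], [0, 0.002, 0, 0.005, 0], [0, 0.002, 0, 0.0065, 0], [0, 0.0025, 0, 0.0078, 0], [0, 0.0025, 0, 0.0078, 0], [0, 0.0025, 0, 0.0078, 0]]]}}

```text
time: 14.35
ee_pos: [0.5271, -0.237, 0.0443]
orientation: [3.132, 0.299, 3.01]
force: [0.8, -0.3, -3.0]
finger_gap: 0.295
grasp_force: 60.1
```

```bash
python3 -c "
from h import *
st()"
```

```text
{'time': 14.35, 'joint_pos': [0.344, 0.285, 0.094, 2.0, -0.223, 0.585, 2.04], 'ee_pos': [0.527, -0.237, 0.044], 'finger_gap': 0.295, 'force': [0.824, -0.281, -3.015]} tilt 0.295 dir -5.6 toolx az 172.5 y [0.128 0.992 0.009]
```

Force z is still about -3 N (just the magnet's weight), so there is no contact yet. I creep down.

{"method": "send_rows", "body": {"moves": [[[0, 0.0003, 0, 0.001, 0], [0, 0.0005, 0, 0.0015, 0], [0, 0.0005, 0, 0.0015, 0]]]}}

```text
time: 14.65
ee_pos: [0.5274, -0.237, 0.0438]
orientation: [3.132, 0.3, 3.01]
force: [-7.6, 3.1, 9.4]
finger_gap: 0.292
grasp_force: 61.8
```

{"method": "send_rows", "body": {"moves": [[[0, 0.0003, 0, 0.0008, 0], [0, 0.0003, 0, 0.0008, 0], [0, 0.0003, 0, 0.0008, 0]]]}}

```text
time: 14.95
ee_pos: [0.5274, -0.237, 0.0437]
orientation: [3.132, 0.3, 3.01]
force: [-12.6, 5.0, 18.4]
finger_gap: 0.293
grasp_force: 63.2
```

{"method": "send_rows", "body": {"moves": [[[0, -0.0003, 0, -0.001, 0], [0.35, -0.0003, 0, -0.001, 0], [0.4, -0.0003, 0, -0.001, 0], [0.48, -0.0003, 0, -0.001, 0], [0.52, -0.0003, 0, -0.001, 0], [0.52, -0.0003, 0, -0.001, 0], [0.52, -0.0003, 0, -0.001, 0]]]}}

```text
time: 15.65
ee_pos: [0.527, -0.237, 0.0429]
orientation: [3.132, 0.299, 3.01]
force: [0.4, 0.5, -0.1]
finger_gap: 0.521
grasp_force: 0.0
```

```bash
python3 - <<'E'
from h import *
st();print(get_state()['grasp_force'])
im,d,K,W=look('wrist');P=pts(d,K,W);hsv=cv2.cvtColor(im,cv2.COLOR_RGB2HSV)
k=((hsv[...,0]>45)&(hsv[...,0]<80)&(hsv[...,1]>100)&(d>0)&(d<.25));g=P[k]
for c in(.068,.035):
    q=g[abs(g[:,2]-c)<.006]
    m=q.mean(0);co=np.linalg.lstsq(np.c_[q[:,:2]-m[:2],np.ones(len(q))],q[:,2],rcond=None)[0]
    print(len(q),m.round(4),co.round(3),cv2.minAreaRect((q[:,:2]*1000).astype(np.float32)))
s=get_state()['ee_pos'];go(s[0],s[1],s[2]+.2)
E
```

```text
{'time': 15.65, 'joint_pos': [0.345, 0.287, 0.093, 2.001, -0.224, 0.582, 2.041], 'ee_pos': [0.527, -0.237, 0.043], 'finger_gap': 0.521, 'force': [0.391, 0.527, -0.07]} tilt 0.294 dir -5.6 toolx az 172.4 y [0.129 0.992 0.009]
0.0
4821 [ 0.5383 -0.239   0.0673] [ 0.021 -0.004  0.067] ((547.6981201171875, -240.1373748779297), (25.97348403930664, 79.39788055419922), 82.97138214111328)
1752 [ 0.5614 -0.2432  0.0346] [-0.007  0.002  0.035] ((563.7507934570312, -242.05287170410156), (55.1778450012207, 64.62438201904297), 82.4078140258789)
tool shift [-0.0589  0.0019 -0.1911]
```

Magnet released, its top level at 67–68 mm. I retreat along the tool axis, then go round behind the lid.

{"method": "send_rows", "body": {"moves": [[[0.52, 0, 0, -0.02, 0], [0.52, 0, 0, -0.05, 0], [0.52, 0, 0, -0.09, 0], [0.52, 0, 0, -0.13, 0], [0.52, 0, 0, -0.17, 0], [0.4, 0, 0, -0.21, 0], [0.2, 0, 0, -0.25, 0], [0, 0, 0, -0.28, 0], [0, 0, 0, -0.29, 0], [0, 0, 0, -0.29, 0]]]}}

```text
time: 16.7
ee_pos: [0.4424, -0.229, 0.3215]
orientation: [3.133, 0.302, 3.01]
force: [-0.4, 0.4, -0.6]
finger_gap: 0.003
grasp_force: 0.0
```

```bash
python3 - <<'E'
from h import *
st();go(.517,-.418,.315);go(.517,-.418,.226)
im,d,K,W=look('wrist');P=pts(d,K,W);hsv=cv2.cvtColor(im,cv2.COLOR_RGB2HSV)
k=((hsv[...,0]>45)&(hsv[...,0]<80)&(hsv[...,1]>100)&(d>0)&(P[...,2]<.1)&(P[...,0]<.63)&(P[...,1]<-.15)&(P[...,1]>-.33));g=P[k]
print(np.percentile(g[:,2],[1,50,99]).round(3))
q=g[abs(g[:,2]-.068)<.005];m=q.mean(0);print(len(q),np.linalg.lstsq(np.c_[q[:,:2]-m[:2],np.ones(len(q))],q[:,2],rcond=None)[0].round(3),cv2.minAreaRect((q[:,:2]*1000).astype(np.float32)))
k=(hsv[...,0]>100)&(hsv[...,0]<125)&(hsv[...,1]>100)&(d>0)&(P[...,2]>.105)&(P[...,1]<-.25);q=P[k];c=q.mean(0);V=np.linalg.svd(q-c,full_matrices=False)[2];print('lid',c.round(3),V[2].round(3),q.max(0).round(3),q.min(0).round(3))
E
```

```text
{'time': 16.7, 'joint_pos': [0.345, -0.141, 0.133, 1.793, -0.098, 1.208, 1.942], 'ee_pos': [0.442, -0.229, 0.322], 'finger_gap': 0.003, 'force': [-0.353, 0.37, -0.633]} tilt 0.297 dir -5.8 toolx az 172.4 y [0.129 0.992 0.009]
tool shift [-0.0924 -0.1779  0.034 ]
tool shift [-0.066  -0.1786  0.119 ]
[0.031 0.036 0.069]
887 [0.01  0.001 0.068] ((548.8064575195312, -240.51654052734375), (25.183074951171875, 78.50342559814453), 83.47418975830078)
lid [ 0.511 -0.341  0.19 ] [0.2   0.975 0.099] [ 0.604 -0.25   0.399] [ 0.397 -0.371  0.105]
```

{"method": "send_rows", "body": {"moves": [[[0, -0.01, -0.03, -0.005, 0], [0, -0.03, -0.07, 0.0, 0], [0, -0.055, -0.11, 0.01, 0], [0, -0.078, -0.15, 0.022, 0], [0, -0.092, -0.178, 0.034, 0], [0, -0.092, -0.178, 0.034, 0], [0, -0.084, -0.178, 0.06, 0], [0, -0.076, -0.178, 0.09, 0], [0, -0.066, -0.178, 0.119, 0], [0, -0.066, -0.178, 0.119, 0], [0, -0.066, -0.178, 0.119, 0]]]}}

```text
time: 17.85
ee_pos: [0.5164, -0.416, 0.2232]
orientation: [3.13, 0.297, 3.01]
force: [0.5, 0.4, 0.7]
finger_gap: 0.001
grasp_force: 0.0
```

```bash
python3 - <<'E'
from h import *
st()
for s,z in((-.095,.226),(-.05,.226),(-.0205,.223),(.027,.216),(.0616,.1985),(.0894,.171),(.108,.137),(.1143,.112),(.1155,.099)):
    go(.531+.148*s,-.324+.989*s,z)
im,d,K,W=look('top');cv2.imwrite('pics/t2.png',cv2.resize(im[120:280,320:560],None,fx=2.5,fy=2.5)[...,::-1])
E
```

```text
{'time': 17.85, 'joint_pos': [0.492, 0.298, 0.291, 1.552, -0.302, 1.084, 2.314], 'ee_pos': [0.516, -0.416, 0.223], 'finger_gap': 0.001, 'force': [0.515, 0.419, 0.747]} tilt 0.293 dir -5.3 toolx az 172.4 y [0.128 0.992 0.011]
tool shift [-0.0016 -0.0019 -0.0024]
tool shift [-0.0023  0.0431 -0.0017]
tool shift [-0.0019  0.0726  0.0016]
tool shift [-0.0006  0.12    0.0091]
tool shift [0.004  0.1544 0.0264]
tool shift [0.0116 0.1819 0.0531]
tool shift [0.0212 0.2001 0.086 ]
tool shift [0.0284 0.2062 0.11  ]
tool shift [0.0322 0.2072 0.1224]
```

View pics/t2.png

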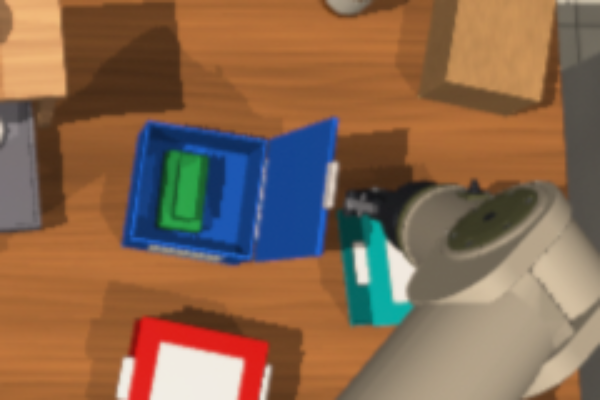

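The top crop shows the magnet flat in the canister at (183,190). The lid is open with its tab at (332,185), and the closed fingers are just behind it at (365,200). Now I push the lid along its arc.

{"method": "send_rows", "body": {"moves": [[[0, -0.002, 0.02, -0.002, 0], [0, -0.002, 0.04, -0.002, 0], [0, -0.002, 0.055, 0.0, 0], [0, -0.002, 0.0726, 0.002, 0], [0, -0.001, 0.09, 0.004, 0], [0, -0.001, 0.105, 0.006, 0], [0, -0.0006, 0.12, 0.009, 0], [0, 0.002, 0.138, 0.017, 0], [0, 0.004, 0.154, 0.026, 0], [0, 0.004, 0.154, 0.026, 0], [0, 0.004, 0.154, 0.026, 0]]]}}

```text
time: 19.0
ee_pos: [0.5406, -0.2647, 0.2006]
orientation: [3.132, 0.3, 3.01]
force: [0.3, -0.0, 1.2]
finger_gap: -0.001
grasp_force: 0.0
```

```bash
python3 - <<'E'
from h import *
st()
for s,z in((.0894,.171),(.108,.137),(.1143,.112),(.1155,.099)):
    go(.531+.148*s,-.324+.989*s,z)
im,d,K,W=look('scene');P=pts(d,K,W);hsv=cv2.cvtColor(im,cv2.COLOR_RGB2HSV)
k=(hsv[...,0]>100)&(hsv[...,0]<125)&(hsv[...,1]>100)&(d>0)&(P[...,2]>.105)&(P[...,2]<.26)&(abs(P[...,0]-.53)<.1)&(abs(P[...,1]+.28)<.15);q=P[k];c=q.mean(0);V=np.linalg.svd(q-c,full_matrices=False)[2];print('lid',len(q),c.round(3),V[2].round(3),q.max(0).round(3),q.min(0).round(3))
E
```

```text
{'time': 19.0, 'joint_pos': [0.276, 0.149, 0.211, 1.776, -0.175, 0.946, 2.004], 'ee_pos': [0.541, -0.265, 0.201], 'finger_gap': -0.001, 'force': [0.3, -0.028, 1.195]} tilt 0.296 dir -5.7 toolx az 172.5 y [0.128 0.992 0.009]
tool shift [0.0089 0.0291 0.0285]
tool shift [0.0187 0.0474 0.0613]
tool shift [0.0259 0.0534 0.0852]
tool shift [0.0298 0.0545 0.0977]
lid 149 [ 0.526 -0.256  0.185] [-0.125 -0.782  0.611] [ 0.615 -0.219  0.224] [ 0.455 -0.326  0.108]
```

{"method": "send_rows", "body": {"moves": [[[0, 0.004, 0.015, 0.013, 0], [0, 0.009, 0.029, 0.0285, 0], [0, 0.014, 0.039, 0.045, 0], [0, 0.0187, 0.0474, 0.061, 0], [0, 0.023, 0.051, 0.075, 0], [0, 0.026, 0.0534, 0.085, 0], [0, 0.028, 0.054, 0.092, 0], [0, 0.0298, 0.0545, 0.0977, 0], [0, 0.0298, 0.0545, 0.0977, 0], [0, 0.0298, 0.0545, 0.0977, 0]]]}}

```text
time: 20.05
ee_pos: [0.5481, -0.2105, 0.0998]
orientation: [3.132, 0.301, 3.009]
force: [-7.6, 2.1, 14.2]
finger_gap: 0.001
grasp_force: 6.5
```

```bash
python3 -c "
from h import *
st()"
```

```text
{'time': 20.05, 'joint_pos': [0.214, 0.217, 0.163, 1.941, -0.176, 0.703, 1.926], 'ee_pos': [0.548, -0.21, 0.1], 'finger_gap': 0.001, 'force': [-7.57, 2.066, 14.189]} tilt 0.297 dir -5.8 toolx az 172.4 y [0.13  0.992 0.009]
```

{"method": "send_rows", "body": {"moves": [[[0, 0.0002, 0, 0.001, 0], [0, 0.0002, 0, 0.001, 0], [0, 0, 0, -0.01, 0], [0, 0, 0, -0.04, 0], [0, 0, 0, -0.08, 0], [0, 0, 0, -0.12, 0], [0, 0, 0, -0.16, 0], [0, 0, 0, -0.2, 0], [0, 0.03, 0.02, -0.22, 0], [0, 0.05, 0.05, -0.23, 0], [0, 0.05, 0.08, -0.23, 0], [0, 0.05, 0.08, -0.23, 0]]]}}

```text
time: 21.25
ee_pos: [0.4434, -0.1137, 0.3051]
orientation: [3.132, 0.301, 3.014]
force: [-0.0, -0.4, 0.0]
finger_gap: 0.004
grasp_force: 0.0
```

```bash
python3 - <<'E'
from h import *
st()
for n in('top','scene'):
    im,d,K,W=look(n);P=pts(d,K,W);hsv=cv2.cvtColor(im,cv2.COLOR_RGB2HSV)
    k=(hsv[...,0]>100)&(hsv[...,0]<125)&(hsv[...,1]>100)&(d>0)&(P[...,2]>.08)&(P[...,2]<.13)&(abs(P[...,0]-.53)<.1)&(abs(P[...,1]+.25)<.11);q=P[k];c=q.mean(0)
    co=np.linalg.lstsq(np.c_[q[:,:2]-c[:2],np.ones(len(q))],q[:,2],rcond=None)[0];print(n,len(q),c.round(3),co.round(4),np.percentile(q[:,2],[1,99]).round(4))
    if n=='top':
        z=np.load('top1.npz');cv2.imwrite('pics/t3.png',im[60:320,80:560][...,::-1])
E
```

```text
{'time': 21.25, 'joint_pos': [0.169, -0.241, 0.031, 1.911, -0.026, 1.171, 1.652], 'ee_pos': [0.443, -0.114, 0.305], 'finger_gap': 0.004, 'force': [-0.021, -0.45, 0.034]} tilt 0.297 dir -5.4 toolx az 172.7 y [0.124 0.992 0.009]
top 1371 [ 0.543 -0.248  0.098] [0.0021 0.0003 0.0983] [0.0922 0.1045]
scene 711 [ 0.543 -0.235  0.096] [-0.005  -0.0007  0.096 ] [0.0852 0.1059]
```

View pics/t3.png

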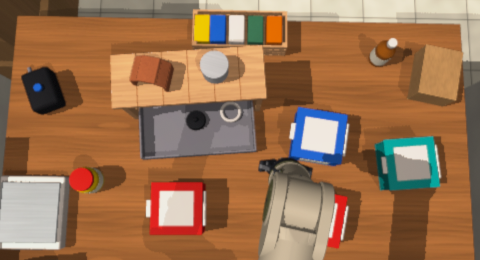

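The top view shows the blue lid shut and level at (320,137), top at 98 mm. The other goods are unmoved and the gripper is clear at (265,165). I hand in.

```bash
python3 -c "
from bench import *
print(job_done())"
```

```text
the job is handed in; nothing more can be done
None
```

The magnet lies flat in the blue canister, the lid is shut and level with its top at 98 mm, the other goods look unmoved and the arm is clear; I handed the job in at about 21 s (no verdict was shown).

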